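Refit a hob's tap bezel and D-shaft knob and hold it pressed for the spark test

ROBOT

A 7-joint arm with a two-finger parallel gripper is mounted at the origin on the work surface. World frame = base frame: x ahead of the robot, y to its left, z up, the work surface at z = 0. Lengths are in m, angles in rad, forces in N, time in s.
With the tool pointing down it reaches from about 0.35 to 0.9 m from the base axis. Payload 8.1 kg.
Tool frame: the origin (TCP) lies at the very end of the fingers, on their centre line; the grasp point (between the pads) lies 19 mm behind it (arm.tcp_to_grasp is the distance from the TCP to the grasp point, in m); z points along the fingers, y is the line along which they close (so a half turn about z gives the same grasp; the last joint's range is limited). The gripper opens to 92 mm and grips with 3 to 60 N. Pads are 19 mm wide; open, the fingers measure 130 mm over their backs; the gripper's body (75 mm by 190 mm) begins 47 mm behind the grasp point.
Start: joints at [1.141, 0.434, 0.025, 1.573, -0.012, 1.134, -0.075], TCP at [0.201, -0.592, 0.227] pointing down, gripper open.
Joint ranges: [-2.62, 2.62], [-0.44, 2.09], [-1.27, 1.32], [0.08, 2.57], [-1.32, 4.46], [0.12, 2], [-2.74, 2.74]. Speed limits (rad/s): [2.22, 2.22, 3.01, 3.01, 3.14, 3.14, 3.14].

INTERFACE

Orientations are given as a rotation vector (axis times angle).
In Python, from cell import arm gives the robot as it stands.
- The arm moves only by the tool send_path, called after ">>>" in YAML: its name, and indented under it one key for each argument. Schema: {"type":"object","properties":{"deltas":{"type":"string"},"grip_n":{"type":"number"},"only":{"type":"string"},"quiet":{"type":"boolean"},"lines":{"type":"string"}},"required":["deltas"],"additionalProperties":false}. deltas is a string of 1 to 10 rows, parted by semicolons, with the numbers parted by spaces; each row has 5 numbers: dx, dy, dz in shares of the most that a row can go, 1 being 50 mm, then a turn about the tool's z in units of 0.1 rad, then the opening from 0.0 (shut) to 1.0 (fully open); each row shifts and turns the commanded pose from where the row before left it, along the tool's axes as they then stand; what a row does not reach is not made up. A row lasts 1/10 s, in which the tool goes at most 0.05 m and 0.15 rad, less where a joint would pass 70% of its speed; a pose out of reach is approached as far as the arm can. The fingers move at their own pace and stop on an object; grip_n is the grip in N (left out, the last holds). Time passes only in rows, so rows that do not move let the fingers close. The tool returns the time, the measured TCP pose, the force, the opening and the grip force at its end. only (a regular expression) keeps the lines of the reply that match it, lines (a string "A,B") keeps lines A to B, and quiet returns only ok. Input that does not fit is refused with a message, and nothing moves.
- arm.observe(): the state, without advancing time (a new reading comes with each control period).
- arm.get_image(name): name is "scene" or "top"; returns a dict with "image" (400x640x3 uint8, blue, green, red), "fx", "fy", "cx", "cy" (pixels), "distortion" ([k1, k2, p1, p2, k3] as OpenCV has them; the pictures are not rectified), "cam_to_world" (4x4, takes a point from camera to world coordinates). Camera axes: x right, y down, z forward; pixel columns grow to the right and rows downward; lengths in m; the calibration is good to about 2 mm. A picture is of the moment at which its call begins. There is no depth.
- arm.sign_off(): hands the job in; it is judged then, once.
The state is a dict: "clock": time; "joints": joint angles; "dq": joint speeds; "joint_efforts": joint torques, N m; "position": TCP position; "ee_rot": TCP orientation; "force": force on the tool from outside, world axes, zero at the start; "ft_torque": the same for the moment, N m; "width": opening from 0.0 (shut) to 1.0 (fully open); "gripper_force": force on a finger pad.
Only numpy, scipy, OpenCV 4.12 (cv2) and the standard library are available. Lean on these libraries where they do the work, as an engineer would, in place of code of your own. Each camera call takes 0.05 s, during which the arm holds its last target. There are 200 camera calls.

TASK

The gas is shut off at the wall and the hob has been cleaned: refit its bare tap by seating the bezel ring in the recess around the stem with its flange up, then turn the hob's pointer knob to match the flat of the stem and push it home. For the spark test, press the knob fully in without turning the tap on, and finish while still holding it pressed in. Leave the knob that is fitted and all the other things on the counter as they are.

Things in the scene. Friction and masses are not known exactly. Their poses are not given: they have to be found in the camera images.
- hob: fixed two-burner gas hob, stainless, 500 mm deep (x) by 290 wide (y). Origin: centre of its underside on the counter; +x away from the robot, +y left. Flat top 55 mm above the counter. Two taps in the near strip, 190 mm nearer than the centre: the left (y +60 mm) is bare, the right (y -60 mm) has bezel and knob. Black pan supports start 82 mm beyond the taps, 40 mm above the top.
- seat (a point): centre of the round recess for the bezel around the bare left tap, at the level of the hob's top (55 mm above the counter). The recess is 47 mm across and 8 mm deep, upright. Axes as the hob's.
- stem_top (a point): top centre of the bare tap's upright steel D-stem in the middle of the recess; 32 mm above the hob's top when not pressed. Stem: 10 mm diameter, one flat 2 mm from the axis along its whole length, 1.5 mm chamfer on top. x axis: outward normal of the flat (the side it faces), z up. At off the flat faces the short black off mark on the hob's top, along the hob's +x.
- tap_stem (a joint): how far the stem is pressed down against its return spring, m: 0 up, 0.004 fully in (hard stop). It starts to move at about 5 N and takes about 9 N at the stop; it springs back up when let go. Fully in works the igniter switch.
- tap_turn (a joint): turn of the bare tap, rad: 0 off (a hard stop), growing anticlockwise seen from above up to 2.6; about 0.1 N m of friction.
- right_knob (a joint): turn of the fitted right knob, rad: 0 off, growing anticlockwise from above; it does not press in here.
- right_knob_top (a point): top centre of the fitted right-hand knob, 102 mm above the counter; it has the same shape as the loose knob.
- knob: hob knob: upright black cylinder, 42 mm diameter, 30 mm high, 50 to 100 g; on top a metal pointer rib, 3 mm high, from centre to rim. Stands on its underside. Origin: centre of the underside; z up, x to the pointer. D bore below: 11.6 mm wide, 15 mm deep, flat 2.8 mm from the axis on the pointer's side, so the pointer goes to the side the stem's flat faces (play 0.15 rad).
- knob_tip (a point): outer end of the loose knob's pointer rib, 18 mm from its axis, 33 mm above its underside. Home on the unpressed stem, the knob's underside is 15 mm below the stem's top: 17 mm above the hob's top, 6 mm above the bezel.
- bezel: bezel ring of the bare tap, aluminium: flange 54 mm diameter, 11 mm high, top edge bevelled (2.5 mm), above a spigot 45 mm diameter, 5 mm deep with tapered foot; 24 mm through hole; 40 to 85 g. Lies on its spigot, flange up. Origin: centre of the spigot's underside; z from spigot to flange. Seated, the flange rests on the hob's top, origin 5 mm below it.
- timer_knob: bystander: the oven timer's knob, black, a 51 mm flange narrowing to a 32 mm grip, 24 mm high, no pointer; does not belong to the hob. Origin: centre of its underside.
- cutter: bystander: round steel pastry cutter, a thin-walled open ring 60 mm in diameter and 35 mm high. Origin: centre of its underside.
- nozzle: bystander: steel piping nozzle, a cone 27 mm across and 45 mm high. Origin: centre of its foot.
- tag: bystander: blank price tag, 56 mm wide, on a wooden foot, 46 mm high. Origin: centre of its underside.
- sugar: bystander: glass sugar shaker, 56 mm in diameter, 110 mm high. Origin: centre of its underside.
- measure: bystander: small steel measuring cup, 50 mm in diameter, 40 mm high. Origin: centre of its underside.

How it is judged:
By the outcome, as a careful person would: the job done as asked, in the order asked, and still so for the second after the job is handed in, while the arm keeps its last pose, push and grip.
It also fails if it takes over 64 s, if anything falls off the work surface, if the arm or the gripper's body presses on something with over 40 N, if the wrist force passes 120 N, or if a joint passes its speed limit or range.

## Working session

There is one attempt and no reset: what is moved stays moved. The work goes in short steps, Python scripts to look and compute and a tool call to move; the robot and the scene stay as the last step left them, time stands still between calls to the robot, and variables do not carry over. Pictures are saved under pics/ and viewed, at most 10 in all, crops included, and the job is handed in when it is done.

```bash
ls; mkdir -p pics; cat > h.py <<'E'
import numpy as np, cv2
from cell import arm
from scipy.spatial.transform import Rotation as R
def snap(n,f=None):
    d=arm.get_image(n)
    if f: cv2.imwrite(f,d["image"])
    return d
def K(d): return np.array([[d["fx"],0,d["cx"]],[0,d["fy"],d["cy"]],[0,0,1.]])
def ray(d,px):
    u=cv2.undistortPoints(np.array([[px]],float),K(d),np.array(d["distortion"],float))[0,0]
    T=np.array(d["cam_to_world"]); return T[:3,3],T[:3,:3]@np.array([u[0],u[1],1])
def plane(d,px,z):
    o,v=ray(d,px); return o+v*(z-o[2])/v[2]
def proj(d,P):
    T=np.linalg.inv(np.array(d["cam_to_world"])); P=np.atleast_2d(np.array(P,float))
    return cv2.projectPoints(P,cv2.Rodrigues(T[:3,:3])[0],T[:3,3],K(d),np.array(d["distortion"],float))[0][:,0]
E
python3 - <<'E'
from h import *
for n in("scene","top"):
    d=snap(n,f"pics/{n}0.png"); print(n,d["fx"],np.round(d["cam_to_world"],3).tolist(),d["distortion"])
s=arm.observe(); print(s)
E
```

```text
cell.py
pics
scene 469.6744030758931 [[-0.833, 0.282, -0.476, 1.207], [0.552, 0.455, -0.698, 0.913], [0.02, -0.844, -0.535, 0.797], [0.0, 0.0, 0.0, 1.0]] [0.00864468 0.         0.         0.         0.        ]
top 362.1543308966656 [[-0.012, -0.997, 0.08, 0.461], [-1.0, 0.012, 0.006, 0.008], [-0.007, -0.08, -0.997, 1.239], [0.0, 0.0, 0.0, 1.0]] [-0.02664158  0.          0.          0.          0.        ]
{'clock': 0.1, 'joints': array([ 1.1413942 ,  0.43514762,  0.02495539,  1.5739765 , -0.01157966,
        1.13399082, -0.07511988]), 'dq': array([ 0.00145985, -0.00132046,  0.00207666, -0.00346562,  0.00157959,
        0.00079525,  0.00139743]), 'joint_efforts': array([ 2.79071188e-03, -6.69133759e+01,  9.87776220e-01, -3.15147114e+01,
       -6.05626381e-02,  3.73826211e-02,  4.52691052e-05]), 'position': array([ 0.20044842, -0.5915192 ,  0.22603822]), 'ee_rot': array([-3.09844927e+00, -5.10742913e-01,  5.61662037e-04]), 'force': array([ 0.22672922, -0.80111809,  0.47574949]), 'ft_torque': array([ 0.00098142, -0.00077606,  0.01948093]), 'gripper_force': 0.0, 'width': 0.9980823958400629}
```

View pics/scene0.png

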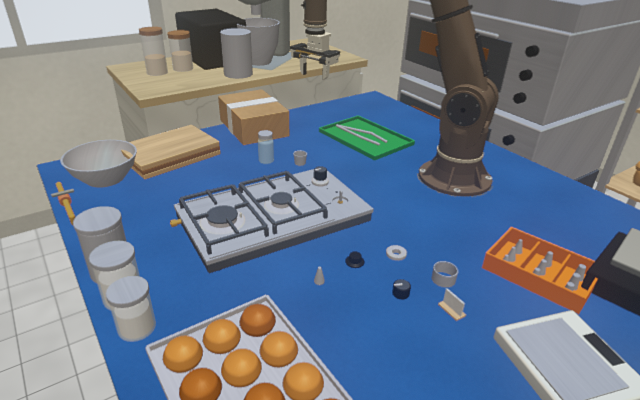

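View pics/top0.png

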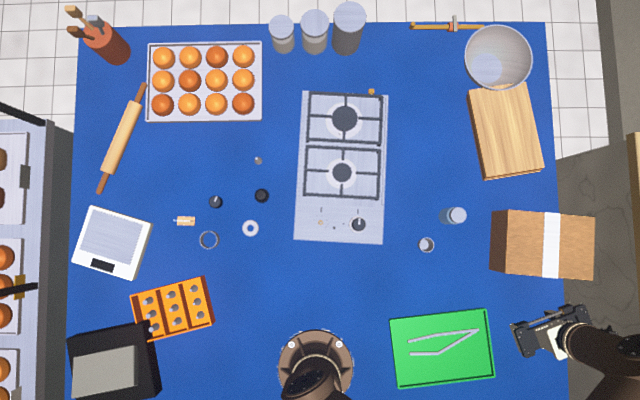

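The scene view shows the knob at about (401,289), bezel (397,253), timer knob (355,260) and bare stem (340,197). In the top view they are at (216,201), (250,228), (262,195) and (321,222). I'll enlarge these areas next.

```bash
python3 - <<'E'
import cv2,numpy as np
t=cv2.imread("pics/top0.png");s=cv2.imread("pics/scene0.png")
cv2.imwrite("pics/tc.png",cv2.resize(t[180:260,180:380],None,fx=4,fy=4,interpolation=cv2.INTER_CUBIC))
a=cv2.resize(s[235:310,340:440],None,fx=4,fy=4,interpolation=cv2.INTER_CUBIC)
b=cv2.resize(s[155:230,290:390],None,fx=4,fy=4,interpolation=cv2.INTER_CUBIC)
cv2.imwrite("pics/sc.png",np.hstack([a,b]))
E
```

```text
(no output)
```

View pics/tc.png

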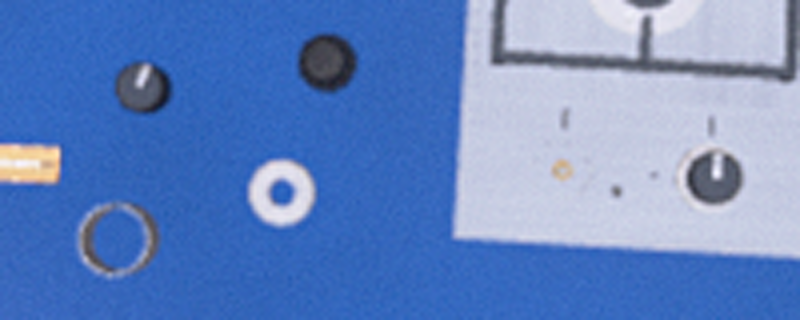

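View pics/sc.png

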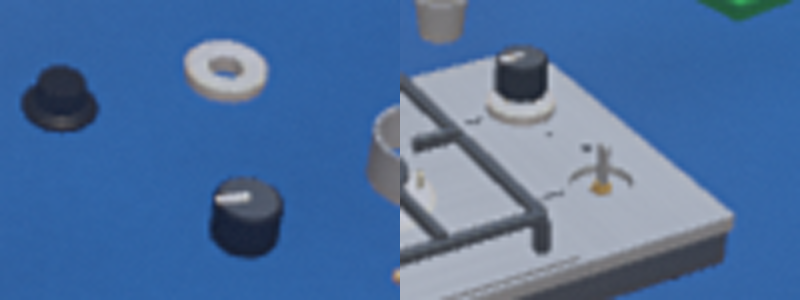

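The top crop puts the bezel centre near (250.5,228), the knob near (215.7,201.5) with its pointer toward about (216.5,197.5), and the brass stem foot near (320.5,222.5). The hob's near-left corner is about (293,239). The scene crop shows the stem top near (341,191). Next I'll measure these positions.

```bash
cat > m.py <<'E'
from h import *
T=dict(snap("top")); S=dict(snap("scene"))
def blue(d):
    h=cv2.cvtColor(d["image"],cv2.COLOR_BGR2HSV); return ((h[...,0]>95)&(h[...,0]<125)&(h[...,1]>120)).astype(np.uint8)
def blob(m,box):
    x0,y0,x1,y1=box; s=m[y0:y1,x0:x1].astype(np.uint8)
    c=max(cv2.findContours(s,cv2.RETR_EXTERNAL,cv2.CHAIN_APPROX_NONE)[0],key=cv2.contourArea)
    return c[:,0,:]+[x0,y0]
E
cat > a.py <<'E'
from m import *
nb=1-blue(T)
# hob edges: per row/col transitions on z=.055
L=[];Rr=[];N=[]
for r in range(110,232,3):
    row=nb[r,270:410]; i=np.flatnonzero(row); L.append((270+i[0]-.5,r)); Rr.append((270+i[-1]+.5,r))
for c in range(302,376,3):
    i=np.flatnonzero(nb[200:262,c]); N.append((c,200+i[-1]+.5))
def fit(px):
    P=np.array([plane(T,p,.055)[:2] for p in px],np.float32); v=cv2.fitLine(P,cv2.DIST_HUBER,0,.001,.001).ravel(); return v[2:],v[:2]
l,r,n=fit(L),fit(Rr),fit(N)
ang=lambda v:np.arctan(v[1]/v[0])
print("yaw L,R,N",ang(l[1]),ang(r[1]),np.arctan(-n[1][0]/n[1][1]))
def X(a,b): return a[0]+np.linalg.solve(np.c_[a[1],-b[1]],b[0]-a[0])[0]*a[1]
cl,cr=X(l,n),X(r,n); print("corners",cl,cr,np.linalg.norm(cl-cr))
yaw=(ang(l[1])+ang(r[1])+np.arctan(-n[1][0]/n[1][1]))/3
c,s=np.cos(yaw),np.sin(yaw); M=np.array([[c,-s],[s,c]])
print("yaw",yaw,"seat",(cl+cr)/2+M@[.06,.06],"right",(cl+cr)/2+M@[.06,-.06])
print("stem top scene",plane(S,(341,191.3),.087)," foot top-view",plane(T,(320.5,222.5),.087),plane(T,(320.5,222.5),.047))
print("off marks",plane(T,(321.25,209.75),.055),plane(T,(357.75,211.5),.055))
# bezel, knob, others
for nme,(bt,bs) in {"bezel":((236,214,266,243),(380,242,412,264)),"knob":((204,190,230,212),(386,276,416,304)),"timer":((250,184,275,207),(342,246,370,272)),"cutter":((194,228,223,252),(428,258,462,288))}.items():
    for nn,d,b in(("T",T,bt),("S",S,bs)):
        q=blob(1-blue(d),b); e=cv2.minEnclosingCircle(q.astype(np.float32)); x,y,w,h=cv2.boundingRect(q)
        print(nme,nn,np.round(e,2).tolist() if 0 else (np.round(e[0],1),round(e[1],1)),(x,y,w,h),[np.round(plane(d,e[0],z)[:2],4).tolist() for z in(0,.008,.016,.03)])
m=(T["image"].min(2)>130)&(np.ones((400,640),bool)); q=blob(m,(206,192,228,210)); print("rib T",q.mean(0),[np.round(plane(T,p,.033)[:2],4) for p in(q[q[:,1].argmin()],q[q[:,1].argmax()])],len(q))
E
python3 a.py
```

```text
yaw L,R,N -0.06876873 -0.06744094 -0.0684901
corners [0.42449456 0.07009265] [ 0.40443662 -0.22230814] 0.29308793
yaw -0.06823326 seat [ 0.47841681 -0.02033819] right [ 0.47023517 -0.14005895]
stem top scene [ 0.47916608 -0.01954734  0.087     ]  foot top-view [ 0.47789326 -0.02064876  0.087     ] [ 0.47847095 -0.02164168  0.047     ]
off marks [ 0.51997023 -0.02448594  0.055     ] [ 0.51278884 -0.14375725  0.055     ]
bezel T (array([250. , 227.8]), 8.5) (242, 220, 17, 17) [[0.464, 0.2184], [0.4639, 0.217], [0.4639, 0.2156], [0.4639, 0.2133]]
bezel S (array([396. , 251.5]), 10.6) (386, 245, 21, 16) [[0.4504, 0.2024], [0.458, 0.2095], [0.4656, 0.2167], [0.4789, 0.2291]]
knob T (array([214.9, 201.6]), 6.1) (209, 196, 13, 12) [[0.5551, 0.3397], [0.5545, 0.3375], [0.5539, 0.3354], [0.5528, 0.3316]]
knob S (array([401.1, 285.5]), 8.3) (393, 280, 17, 12) [[0.5312, 0.3113], [0.538, 0.3173], [0.5448, 0.3234], [0.5566, 0.3339]]
timer T (array([261.4, 195.2]), 6.7) (255, 189, 14, 13) [[0.5751, 0.1791], [0.5744, 0.178], [0.5736, 0.1769], [0.5724, 0.1749]]
timer S (array([354.6, 260.6]), 8.7) (346, 252, 18, 16) [[0.5701, 0.1727], [0.5765, 0.1802], [0.5829, 0.1876], [0.5941, 0.2006]]
cutter T (array([209. , 239.5]), 10.1) (199, 231, 21, 19) [[0.4255, 0.3589], [0.4257, 0.3566], [0.4259, 0.3544], [0.4264, 0.3504]]
cutter S (array([444.5, 273.5]), 14.3) (432, 261, 27, 27) [[0.4054, 0.3374], [0.4135, 0.3432], [0.4215, 0.349], [0.4356, 0.3591]]
rib T [215.09090909 198.72727273] [array([0.5714, 0.3273]), array([0.5547, 0.3339])] 11
```

```bash
cat > go.py <<'E'
import sys
from h import *
# usage: go.py x y z yaw -> turn first, then displacement in turned tool axes
def go(x,y,z,yaw=None):
    s=arm.observe(); Rm=R.from_rotvec(s["ee_rot"]).as_matrix(); a=np.arctan2(Rm[1,0],Rm[0,0])
    t=0 if yaw is None else (a-yaw+np.pi)%(2*np.pi)-np.pi
    Rn=Rm@R.from_rotvec([0,0,t]).as_matrix()
    d=Rn.T@(np.array([x,y,z])-s["position"])
    print("clk",round(s["clock"],2),"pos",s["position"].round(4),"yaw",round(a,3),"zaxis",Rm[:,2].round(3),"F",s["force"].round(1),"w",round(s["width"]*92,1),"g",round(s["gripper_force"],1),"q7",s["joints"][6].round(2))
    print("turn",round(t,3),"then d",d.round(4))
if __name__=="__main__": go(*map(float,sys.argv[1:]))
E
python3 - <<'E'
from m import *
for nn,d,b in(("T",T,(200,188,232,214)),("S",S,(384,272,418,308))):
    im=d["image"].astype(int); m=(im[...,0]<110); 
    q=blob(m,b); x,y,w,h=cv2.boundingRect(q); e=cv2.fitEllipse(q); print(nn,(x,y,w,h),np.round(e[0],2),np.round(e[1],2),[plane(d,e[0],z)[:2].round(4) for z in(.015,.025,.03)])
    x0,y0,x1,y1=b; g=d["image"][y0:y1,x0:x1].min(2); m=cv2.erode(np.zeros(1),None) if 0 else None
    hull=np.zeros((400,640),np.uint8); cv2.fillConvexPoly(hull,cv2.convexHull(q),1)
    w_=np.clip(d["image"].min(2).astype(float)-75,0,None)*cv2.erode(hull,np.ones((2,2)))
    ys,xs=np.nonzero(w_>25); P=np.array([plane(d,(a,c),.033)[:2] for a,c in zip(xs,ys)]); W=w_[ys,xs]
    mu=np.average(P,axis=0,weights=W); u=np.linalg.eigh(np.cov(P.T,aweights=W))[1][:,1]; print("rib",len(P),mu,np.arctan2(u[1],u[0]))
E
python3 go.py .463 .2145 .12 -.068
```

```text
T (209, 196, 14, 12) [215.45 201.8 ] [10.61 12.83] [array([0.5533, 0.3338]), array([0.5525, 0.3311]), array([0.5522, 0.3298])]
rib 15 [0.56159452 0.33038507] 2.728673769080553
S (392, 280, 19, 20) [401.26 289.62] [17.79 18.43] [array([0.5536, 0.3336]), array([0.5619, 0.3411]), array([0.5661, 0.3448])]
rib 23 [0.5613521 0.328634 ] 2.798471954422957
clk 0.3 pos [ 0.2005 -0.5918  0.2265] yaw 0.327 zaxis [-0.  0. -1.] F [-0.1 -0.6 -0.4] w 91.8 g 0.0 q7 -0.08
turn 0.395 then d [ 0.2071 -0.8222  0.1068]
```
Knob centre: ~ (.5533,.333) (T, z.02). Rib mean at (.5615,.3295), direction from centre: (.008,-.0035): -.41; eig: 2.73-π=-.413, 2.80-π=-.343. Say -.38.

Units first: shifts go in shares of 50 mm and turns go in units of 0.1 rad. So 0.02 m is 0.4, -0.045 m is -0.9, 0.14 rad is 1.4.

>>> send_path:
  deltas: "0 0 0 1.4 1;0 0 0 1.3 1;0 0 0 1.25 1;0.6 -0.78 0 0 1;0.6 -0.78 0 0 1;0.6 -0.78 0 0 1;0.6 -0.78 0 0 1;0.6 -0.78 0 0 1;0.4 -0.9 0 0 1;0.4 -0.9 0 0 1"

```text
clock: 1.3
position: [0.4105, -0.3187, 0.2268]
ee_rot: [3.14, -0.107, 0.001]
force: [0.9, -0.5, -0.2]
width: 1.002
gripper_force: 0.0
```

>>> send_path:
  deltas: "0.34 -0.92 0 0 1;0 -0.98 0 0 1;0 -0.98 0 0 1;0 -0.98 0 0 1;0 -0.98 0 0 1;0 -0.98 0 0 1;0 -0.98 0 0 1;0 -0.98 0 0 1;0 -0.98 0.4 0 1;0 -0.98 0.8 0 1"

```text
clock: 2.3
position: [0.4603, 0.1547, 0.1776]
ee_rot: [-3.137, 0.106, -0.008]
force: [0.9, -0.2, -0.6]
width: 1.001
gripper_force: 0.0
```

```bash
python3 go.py .463 .2145 .06 -.068
```

```text
clk 2.3 pos [0.4603 0.1547 0.1776] yaw -0.067 zaxis [ 0.005  0.002 -1.   ] F [ 0.9 -0.2 -0.6] w 92.1 g 0.0 q7 -2.19
turn 0.001 then d [-0.0019 -0.0596  0.1177]
```

>>> send_path:
  deltas: "0 -0.52 0.8 0 1;0 -0.4 0.8 0 1;0 0 0.4 0 1;0 0 0 0 1;0 0 0 0 1"

```text
clock: 2.8
position: [0.4622, 0.1968, 0.0765]
ee_rot: [3.139, -0.108, -0.001]
force: [0.2, -0.5, -0.5]
width: 0.997
gripper_force: 0.0
```

```bash
python3 go.py .463 .2145 .008 -.068
```

```text
clk 2.8 pos [0.4622 0.1968 0.0765] yaw -0.069 zaxis [-0. -0. -1.] F [ 0.2 -0.5 -0.5] w 91.8 g 0.0 q7 -2.35
turn -0.001 then d [-0.0003 -0.0177  0.0685]
```

Scaled: 0.03 m is 0.6, -0.0177 m is -0.354.

>>> send_path:
  deltas: "0 -0.354 0.6 0 1;0 0 0.6 0 1;0 0 0.17 0 1;0 0 0 0 0.7;0 0 0 0 0.5;0 0 0 0 0.5;0 0 0 0 0.5"
  grip_n: 6

```text
clock: 3.5
position: [0.4641, 0.2148, 0.0089]
ee_rot: [-3.139, 0.108, -0.003]
force: [-0.2, 0.0, 0.0]
width: 0.701
gripper_force: 0.0
```

```bash
python3 go.py .463 .2145 .008 -.068
```

```text
clk 3.5 pos [0.4641 0.2148 0.0089] yaw -0.069 zaxis [ 0.002  0.001 -1.   ] F [-0.2  0.   0. ] w 64.5 g 0.0 q7 -2.44
turn -0.001 then d [-0.0011  0.0004  0.0009]
```

Scaled: 0.001 m is 0.02, -0.14 rad is -1.4.

>>> send_path:
  deltas: "0 0 0.02 0 0.5;0 0 0 0 0.5;0 0 0 0 0.5;0 0 0 0 0.8;0 0 0 0 0.8;0 0 0 -1.4 0.8;0 0 0 -1.4 0.8;0 0 0 -1.4 0.8;0 0 0 -1.4 0.8;0 0 0 -1.4 0.8"
  grip_n: 6

```text
clock: 4.5
position: [0.463, 0.2146, 0.0065]
ee_rot: [2.983, 0.985, -0.001]
force: [0.2, -0.2, -0.9]
width: 0.796
gripper_force: 0.0
```

>>> send_path:
  deltas: "0 0 0 -1.45 0.8;0 0 0 -1.45 0.8;0 0 0 -1.45 0.8;0 0 0 -1.45 0.8;0 0 0 -1.45 0.8;0 0 0 -1.46 0.8;0 0 0 0 0.8"

```text
clock: 5.2
position: [0.463, 0.2144, 0.0063]
ee_rot: [-2.293, -2.146, 0.001]
force: [0.0, 0.4, -0.2]
width: 0.803
gripper_force: 0.0
```

```bash
python3 go.py .463 .2145 .008 1.503
```

```text
clk 5.2 pos [0.463  0.2144 0.0063] yaw 1.505 zaxis [-0.001 -0.    -1.   ] F [ 0.   0.4 -0.2] w 73.9 g 0.0 q7 -1.21
turn 0.002 then d [ 0.0001 -0.     -0.0017]
```

Scaled: -0.001 m is -0.02.

>>> send_path:
  deltas: "0 0 -0.02 0 0.5;0 0 0 0 0.5;0 0 0 0 0.5;0 0 0 0 0.5;0 0 0 0 0.5"
  grip_n: 20

```text
clock: 5.7
position: [0.4633, 0.2148, 0.0078]
ee_rot: [2.296, 2.144, 0.0]
force: [0.5, 0.3, -0.2]
width: 0.571
gripper_force: 20.0
```

```bash
python3 - <<'E'
from m import *
cv2.imwrite("pics/b1.png",np.hstack([cv2.resize(S["image"][220:300,340:440],None,fx=4,fy=4),cv2.resize(T["image"][180:260,200:300],None,fx=4,fy=4)]))
E
python3 go.py .478 -.0202 .12 1.503
```

```text
clk 5.8 pos [0.4633 0.2148 0.0078] yaw 1.502 zaxis [ 0. -0. -1.] F [-0.1 -0.1  1.1] w 52.3 g 20.0 q7 -1.21
turn -0.001 then d [-0.2335  0.0306 -0.1122]
```

View pics/b1.png

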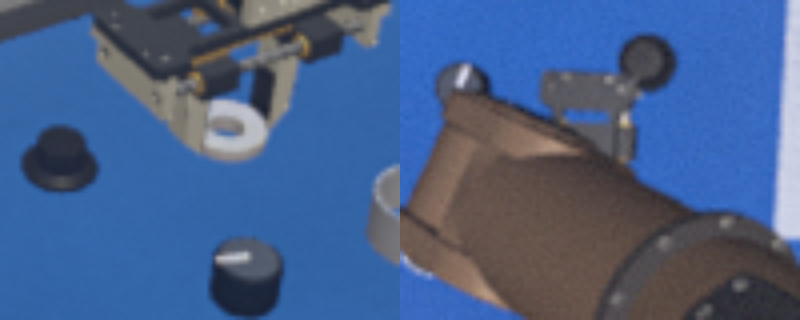

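The picture shows the bezel level between both pads, around (225,130) in the left half; the timer knob and loose knob are untouched. Next I'll lift it and carry it over.

Scaled: -0.045 m is -0.9, -0.042 m is -0.84.

>>> send_path:
  deltas: "0 0 -0.6 0 0.5;0 0 -0.84 0 0.5;-0.6 0 -0.8 0 0.5;-0.9 0.12 0 0 0.5;-0.9 0.16 0 0 0.5;-0.9 0.16 0 0 0.5;-0.8 0.172 0 0 0.5;-0.57 0 0 0 0.5;0 0 0 0 0.5;0 0 0 0 0.5"
  grip_n: 30

```text
clock: 6.8
position: [0.4777, -0.0207, 0.1196]
ee_rot: [-2.298, -2.142, 0.0]
force: [-0.0, 1.6, -1.7]
width: 0.56
gripper_force: 30.0
```

```bash
python3 - <<'E'
from m import *
print(proj(S,[[.478,-.0202,.087]]))
cv2.imwrite("pics/b2.png",np.hstack([cv2.resize(S["image"][140:240,290:390],None,fx=4,fy=4)]))
E
python3 go.py .478 -.0202 .10 1.503
```

```text
[[341.18892214 191.09432734]]
clk 6.9 pos [ 0.4779 -0.0191  0.1198] yaw 1.504 zaxis [ 0.     0.001 -1.   ] F [ 0.3 -0.5 -0.2] w 51.7 g 30.0 q7 -0.58
turn 0.001 then d [-0.0011  0.0002  0.0198]
```

View pics/b2.png

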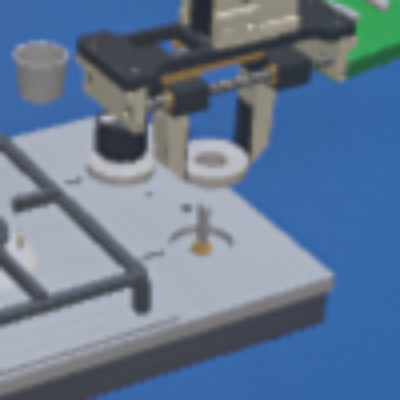

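The bezel is gripped level above the stem. The hole centre is near (213,160) in the crop, or (343,180) in the image; the stem top is near (204,207), or (341,191.5).

```bash
python3 - <<'E'
from m import *
print(proj(S,[[.478,-.0196,.128],[.478,-.0196,.087]]))
im=S["image"]
g=cv2.cvtColor(im,cv2.COLOR_BGR2GRAY)
for r in range(176,186): print(r,g[r,334:354])
E
python3 go.py .478 -.0202 .10 1.503
```

```text
[[342.02434297 179.02207647]
 [341.30998166 191.18425513]]
176 [140 138 120 150 183 191 192 194 194 194 194 190 190 188 163 111  62  39
  62 134]
177 [140 137 119 155 185 189 190 185 183 182 189 190 193 197 194 188 140  69
  65 136]
178 [140 138 123 181 190 167 149 146 147 146 148 163 188 194 193 194 187 132
  78 135]
179 [139 137 123 186 181 137 123 128 132 133 129 130 159 187 189 189 193 180
 113 133]
180 [140 137 112 186 187 140 126 128 130 133 128 120 139 181 187 188 190 186
 124 119]
181 [139 136 109 187 195 189 175 154 148 146 145 152 177 187 188 189 188 166
 114  99]
182 [138 136 110 184 197 196 193 186 186 186 185 185 190 189 189 189 169 134
 102  94]
183 [143 137 113 155 182 192 191 192 190 191 192 191 190 187 172 165 137 111
  98  96]
184 [162 143 114 127 143 150 157 160 158 160 161 160 151 147 137 132 120 104
  98  97]
185 [178 168 146 132 129 132 135 135 136 135 135 136 132 129 126 115 104  97
  96  98]
clk 7.0 pos [ 0.4779 -0.0189  0.1198] yaw 1.505 zaxis [ 0.  0. -1.] F [ 0.2 -0.7 -0.6] w 52.2 g 30.0 q7 -0.58
turn 0.002 then d [-0.0013  0.0002  0.0198]
```

>>> send_path:
  deltas: "-0.03 0 0.4 0 0.5;0 0 0.4 0 0.5;0 0 0.26 0 0.5;0 0 0.05 0 0.5;0 0 0.04 0 0.5;0 0 0 0 0.5"

```text
clock: 7.6
position: [0.4782, -0.0214, 0.0626]
ee_rot: [2.295, 2.145, 0.001]
force: [0.0, -0.5, -1.4]
width: 0.561
gripper_force: 30.0
```

```bash
python3 go.py .478 -.0205 .0578 1.503
```

```text
clk 7.6 pos [ 0.4782 -0.0214  0.0626] yaw 1.503 zaxis [ 0.001  0.    -1.   ] F [ 0.  -0.5 -1.4] w 51.6 g 30.0 q7 -0.67
turn 0.0 then d [ 0.0009 -0.0002  0.0048]
```

>>> send_path:
  deltas: "0 0 0.03 0 0.5;0 0 0.03 0 0.5;0 0 0 0 0.5"

```text
clock: 7.9
position: [0.4785, -0.0218, 0.0595]
ee_rot: [2.295, 2.144, 0.002]
force: [3.1, 0.1, 0.5]
width: 0.563
gripper_force: 30.0
```

```bash
python3 go.py .478 -.0205 .0578 1.503
```

```text
clk 7.9 pos [ 0.4785 -0.0218  0.0595] yaw 1.503 zaxis [ 0.001  0.    -1.   ] F [3.1 0.1 0.5] w 51.8 g 30.0 q7 -0.67
turn -0.0 then d [ 0.0013 -0.0006  0.0017]
```

Scaled: 0.0015 m is 0.03, 0.001 m is 0.02.

>>> send_path:
  deltas: "0 -0.006 0.03 0 0.5;0 0 0.02 0 0.5;0 0 0 0 0.5"

```text
clock: 8.2
position: [0.4787, -0.0217, 0.0576]
ee_rot: [2.295, 2.143, 0.002]
force: [0.3, -0.7, 10.6]
width: 0.565
gripper_force: 30.0
```

```bash
python3 go.py .478 -.0205 .0578 1.503
```

```text
clk 8.2 pos [ 0.4787 -0.0217  0.0576] yaw 1.503 zaxis [ 0.002 -0.    -1.   ] F [ 0.3 -0.7 10.6] w 52.0 g 30.0 q7 -0.67
turn -0.0 then d [ 0.0011 -0.0007 -0.0002]
```

Scaled: 0.03 m is 0.6, -0.02 m is -0.4.

>>> send_path:
  deltas: "0 0 -0.01 0 0.8;0 0 0 0 0.8;0 0 0 0 0.8;0 0 -0.4 0 0.8;0 0 -0.8 0 0.8;0 0 -0.8 0 0.8;0.6 0 -0.2 0 0.75;0.9 0 0 0 0.75;0.9 0 0 0 0.75;0.9 0 0 0 0.75"

```text
clock: 9.2
position: [0.4884, 0.1439, 0.1671]
ee_rot: [2.297, 2.143, -0.001]
force: [1.2, 0.5, -0.3]
width: 0.747
gripper_force: 0.0
```

```bash
python3 - <<'E'
from m import *
print(proj(T,[[.478,-.0205,.066],[.478,-.0205,.087]]), proj(S,[[.478,-.0205,.066],[.478,-.0205,.087]]))
cv2.imwrite("pics/b3.png",np.hstack([cv2.resize(S["image"][140:240,290:390],None,fx=4,fy=4),cv2.resize(T["image"][170:270,280:380],None,fx=4,fy=4)]))
E
python3 go.py .5533 .333 .10 1.19
```

```text
[[320.29361834 222.56336325]
 [320.45267751 222.46688952]] [[340.77302062 197.12815665]
 [341.12841999 191.04938394]]
clk 9.3 pos [0.4877 0.1503 0.1679] yaw 1.512 zaxis [ 0.001  0.004 -1.   ] F [ 0.4 -0.3  0.7] w 69.3 g 0.0 q7 -0.86
turn 0.322 then d [ 0.1937 -0.0069  0.0687]
```

View pics/b3.png

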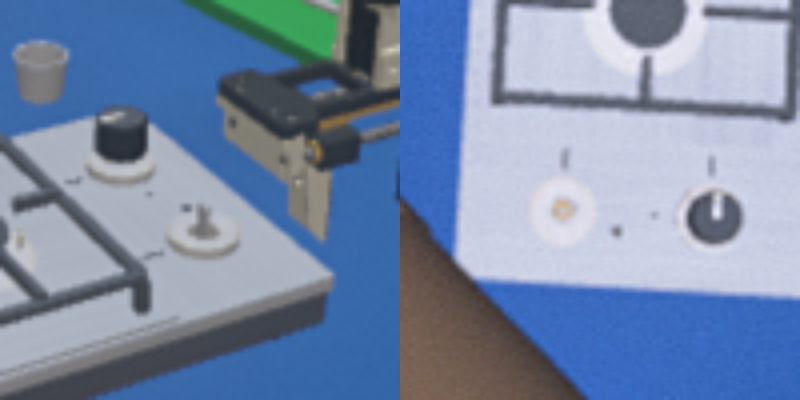

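The bezel now sits flat around the stem with its flange up, at (203,232) in the scene crop and (562,211) in the top crop. Next is the knob.

Scaled: 0.045 m is 0.9, 0.03 m is 0.6, 0.11 rad is 1.1.

>>> send_path:
  deltas: "0 0 0 1.1 0.8;0 0 0 1.1 0.8;0 0 0 1.02 0.8;0.9 -0.08 0 0 0.8;0.9 -0.06 0 0 0.8;0.9 0 0.4 0 0.8;0.9 0 0.6 0 0.8;0.274 0 0.38 0 0.8;0 0 0 0 0.8;0 0 0 0 0.8"

```text
clock: 10.3
position: [0.5541, 0.3205, 0.0999]
ee_rot: [2.609, 1.749, -0.003]
force: [-0.4, 0.1, 0.0]
width: 0.795
gripper_force: 0.0
```

```bash
python3 - <<'E'
from m import *
im=S["image"]; m=im[...,0]<110
q=blob(m,(384,272,418,308)); print(cv2.boundingRect(q))
b=(384,272,418,308); hull=np.zeros((400,640),np.uint8); cv2.fillConvexPoly(hull,cv2.convexHull(q),1)
E
python3 go.py .5533 .333 .008 1.19
```

```text
(392, 280, 19, 20)
clk 10.4 pos [0.555  0.3202 0.1014] yaw 1.18 zaxis [ 0.001 -0.    -1.   ] F [-0.2 -0.4 -0.3] w 73.5 g 0.0 q7 -1.41
turn -0.01 then d [ 0.0112 -0.0064  0.0934]
```

>>> send_path:
  deltas: "0.224 -0.128 0.6 0 0.8;0 0 0.7 0 0.8;0 0 0.55 0 0.6;0 0 0 0 0.4;0 0 0 0 0.4;0 0 0 0 0.4;0 0 0 0 0.4;0 0 0 0 0.4"
  grip_n: 5

```text
clock: 11.2
position: [0.5542, 0.3349, 0.0103]
ee_rot: [2.61, 1.748, 0.005]
force: [-0.1, -2.2, 8.6]
width: 0.455
gripper_force: 5.0
```

```bash
python3 go.py .5533 .333 .008 1.19
```

```text
clk 11.2 pos [0.5542 0.3349 0.0103] yaw 1.18 zaxis [ 0.003  0.001 -1.   ] F [-0.1 -2.2  8.6] w 41.8 g 5.0 q7 -1.5
turn -0.01 then d [-0.0021 -0.0001  0.0023]
```

>>> send_path:
  deltas: "0 0 0 0 0.75;0 0 0 0 0.75;0 0 0 0 0.75"

```text
clock: 11.5
position: [0.553, 0.3344, 0.0083]
ee_rot: [2.61, 1.749, 0.001]
force: [-0.2, -0.1, -0.1]
width: 0.664
gripper_force: 0.0
```

```bash
python3 go.py .5533 .333 .008 2.761
```

```text
clk 11.5 pos [0.553  0.3344 0.0083] yaw 1.181 zaxis [ 0.  0. -1.] F [-0.2 -0.1 -0.1] w 61.1 g 0.0 q7 -1.5
turn -1.58 then d [-0.0007 -0.0012  0.0003]
```

Scaled: -0.145 rad is -1.45.

>>> send_path:
  deltas: "0 0 0 -1.45 0.75;0 0 0 -1.45 0.75;0 0 0 -1.45 0.75;0 0 0 -1.45 0.75;0 0 0 -1.45 0.75;0 0 0 -1.45 0.75;0 0 0 -1.45 0.75;0 0 0 -1.45 0.75;0 0 0 -1.45 0.75;0 0 0 -1.45 0.75"

```text
clock: 12.5
position: [0.553, 0.3342, 0.0079]
ee_rot: [-0.785, -3.042, 0.0]
force: [-0.2, -0.2, 0.8]
width: 0.748
gripper_force: 0.0
```

>>> send_path:
  deltas: "0 0 0 -1.2 0.75;0 0 0 0 0.4;0 0 0 0 0.4;0 0 0 0 0.4;0 0 0 0 0.4;0 0 0 0 0.4"
  grip_n: 30

```text
clock: 13.1
position: [0.553, 0.3343, 0.0081]
ee_rot: [0.611, 3.081, -0.0]
force: [-0.3, -0.3, 0.6]
width: 0.448
gripper_force: 30.0
```

```bash
python3 go.py .5533 .333 .1 2.761
```

```text
clk 13.1 pos [0.553  0.3343 0.0081] yaw 2.75 zaxis [ 0. -0. -1.] F [-0.3 -0.3  0.6] w 41.2 g 30.0 q7 -0.13
turn -0.011 then d [-0.0008 -0.0011 -0.0919]
```

>>> send_path:
  deltas: "0 0 -0.4 0 0.4;0 0 -0.8 0 0.4;0 0 -0.9 -1.1 0.4;0 0 -0.4 -1.1 0.4;0 0 0 -0.9 0.4;0 0 0 0 0.4"
  grip_n: 40

```text
clock: 13.7
position: [0.5532, 0.3347, 0.1351]
ee_rot: [0.125, 3.138, 0.002]
force: [0.8, 0.1, -1.1]
width: 0.45
gripper_force: 40.0
```

```bash
python3 go.py .4785 -.021 .13 3.06
```

```text
clk 13.7 pos [0.5532 0.3347 0.1351] yaw 3.062 zaxis [ 0.002  0.001 -1.   ] F [ 0.8  0.1 -1.1] w 41.4 g 40.0 q7 0.24
turn 0.002 then d [ 0.0455 -0.3606  0.0045]
```

Scaled: -0.047 m is -0.94, -0.0456 m is -0.912.

>>> send_path:
  deltas: "0.3 -0.7 0 0 0.4;0.32 -0.9 0 0 0.4;0.29 -0.94 0 0 0.4;0 -0.94 0 0 0.4;0 -0.94 0 0 0.4;0 -0.94 0 0 0.4;0 -0.94 0 0 0.4;0 -0.912 0 0 0.4;0 0 0 0 0.4;0 0 0 0 0.4"

```text
clock: 14.7
position: [0.4781, -0.0227, 0.133]
ee_rot: [-0.136, -3.138, 0.0]
force: [-0.0, 1.1, -0.5]
width: 0.447
gripper_force: 40.0
```

```bash
cat > rib.py <<'E'
from m import *
s=arm.observe(); p=s["position"]; zt=p[2]-.008+.033
c=proj(S,[[p[0],p[1],zt]])[0]; t=proj(S,[[p[0]+.018*np.cos(-.068),p[1]+.018*np.sin(-.068),zt]])[0]
print("pred centre,tip",c,t)
x0,y0=(c-25).astype(int); crop=S["image"][y0:y0+50,x0:x0+50]
cv2.imwrite("pics/k1.png",cv2.resize(crop,None,fx=10,fy=10,interpolation=cv2.INTER_CUBIC)); print(x0,y0)
E
python3 rib.py; python3 go.py .4785 -.021 .11 3.06
```

```text
pred centre,tip [342.29326097 169.71676546] [336.93872209 171.12070162]
317 144
clk 14.8 pos [ 0.4785 -0.0202  0.1333] yaw 3.06 zaxis [ 0.     0.001 -1.   ] F [ 0.5 -0.8 -0.4] w 41.0 g 40.0 q7 0.75
turn 0.0 then d [-0.0001 -0.0008  0.0233]
```

View pics/k1.png

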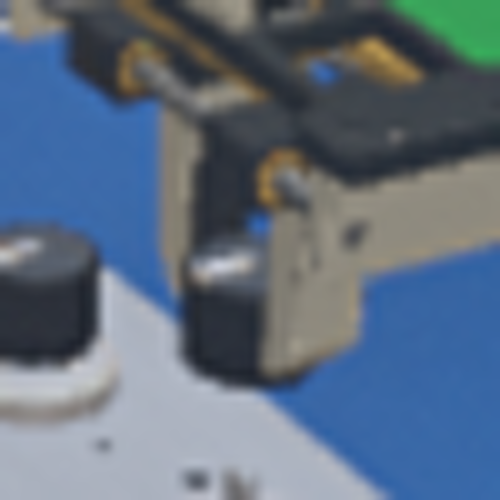

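The knob is held upright above the stem. Its rib runs from (195,273) to about (255,252) in the crop, roughly the same direction as the fitted knob's rib at left. I'll measure both directions.

```bash
python3 - <<'E'
from h import *
Fs=[snap("scene") for _ in range(4)]; S=Fs[0]; im=np.mean([f["image"] for f in Fs],0)
s=arm.observe(); p=s["position"]
def rib(c,zt,box):
    x0,y0,x1,y1=box; g=im[y0:y1,x0:x1].min(2); w=np.clip(g-90,0,None); ys,xs=np.nonzero(w>15)
    P=np.array([plane(S,(a+x0,b+y0),zt)[:2] for a,b in zip(xs,ys)]); W=w[ys,xs]; mu=np.average(P,axis=0,weights=W)
    u=np.linalg.eigh(np.cov(P.T,aweights=W))[1][:,1]; u=u*np.sign(u[0]); print(len(P),"axis",np.arctan2(u[1],u[0]),"mean-c",mu-c,np.arctan2(*(mu-c)[::-1])); print(g.astype(int))
rib(p[:2],p[2]+.025,(335,168,343,174))
rc=np.array([.4702,-.1401]); q=proj(S,[[*rc,.102]])[0]; print(q)
rib(rc,.102,(314,166,324,173))
E
```

```text
18 axis 0.06938733834085023 mean-c [ 0.00870931 -0.00214148] -0.24110115353422568
[[106  65  56  75  79  79  85  83]
 [103  70  82  90  99 110 136 122]
 [ 83  75 137 152 182 195 187 165]
 [ 75  98 179 166 142 139 125 116]
 [ 71  63 110 108  93  91  85  84]
 [ 59  40  47  53  56  62  66  69]]
[320.59122484 169.2860423 ]
15 axis 0.13917904263842595 mean-c [ 0.00705968 -0.00743344] -0.8111807230939092
[[ 58  58  58  66  67  73  75  75  70  66]
 [ 56  67  77  85  87  94  93  87  85  85]
 [ 60  91 107 119 141 160 151 104  88  88]
 [ 98 160 194 187 162 133 115  91  86  88]
 [ 84 113 134 129 118  95  89  87  88  89]
 [ 75  57  62  66  74  78  83  80  77  73]
 [ 62  38  42  46  52  55  59  58  55  51]]
```

Scaled: 0.02 m is 0.4, 0.015 m is 0.3, -0.04 rad is -0.4.

>>> send_path:
  deltas: "0 0.012 0.4 -0.4 0.4;0 0 0.3 0 0.4;0 0 0.04 0 0.4;0 0 0 0 0.4"
  grip_n: 50

```text
clock: 15.4
position: [0.4782, -0.0204, 0.0957]
ee_rot: [-0.064, -3.14, -0.0]
force: [1.3, 0.1, -0.2]
width: 0.444
gripper_force: 50.0
```

```bash
python3 go.py .4785 -.0208 .08 3.1
```

```text
clk 15.4 pos [ 0.4782 -0.0204  0.0957] yaw 3.101 zaxis [-0.001  0.    -1.   ] F [ 1.3  0.1 -0.2] w 40.9 g 50.0 q7 0.73
turn 0.001 then d [-0.0003 -0.0004  0.0157]
```

>>> send_path:
  deltas: "0 0 0.03 0 0.4;0 0 0.03 0 0.4;0 0 0 0 0.4"

```text
clock: 15.7
position: [0.4786, -0.0209, 0.0931]
ee_rot: [0.065, 3.141, -0.0]
force: [-0.3, 0.1, -0.5]
width: 0.441
gripper_force: 50.0
```

```bash
python3 go.py .4785 -.0208 .08 3.1
```

```text
clk 15.7 pos [ 0.4786 -0.0209  0.0931] yaw 3.1 zaxis [ 0. -0. -1.] F [-0.3  0.1 -0.5] w 40.5 g 50.0 q7 0.72
turn 0.0 then d [0.0001 0.0001 0.0131]
```

>>> send_path:
  deltas: "0 0 0.03 0 0.4;0 0 0.03 0 0.4;0 0 0 0 0.4"

```text
clock: 16.0
position: [0.4785, -0.021, 0.0898]
ee_rot: [-0.064, -3.141, 0.0]
force: [0.1, 0.6, -0.7]
width: 0.446
gripper_force: 50.0
```

```bash
python3 go.py .4785 -.0208 .08 3.1
```

```text
clk 16.0 pos [ 0.4785 -0.021   0.0898] yaw 3.101 zaxis [-0. -0. -1.] F [ 0.1  0.6 -0.7] w 41.0 g 50.0 q7 0.72
turn 0.001 then d [-0.      0.0002  0.0098]
```

Scaled: 0.002 m is 0.04.

>>> send_path:
  deltas: "0 0 0.04 0 0.4;0 0 0.04 0 0.4;0 0 0.04 0 0.4;0 0 0.04 0 0.4;0 0 0 0 0.4"
  grip_n: 60

```text
clock: 16.5
position: [0.4785, -0.0209, 0.0817]
ee_rot: [-0.064, -3.141, 0.0]
force: [1.4, 0.2, -0.8]
width: 0.444
gripper_force: 60.0
```

```bash
python3 go.py .4785 -.0208 .08 3.1
```

```text
clk 16.5 pos [ 0.4785 -0.0209  0.0817] yaw 3.101 zaxis [-0. -0. -1.] F [ 1.4  0.2 -0.8] w 40.9 g 60.0 q7 0.71
turn 0.001 then d [-0.      0.0001  0.0017]
```

>>> send_path:
  deltas: "0 0 0.02 0 0.4;0 0 0.02 0 0.4;0 0 0.02 0 0.4;0 0 0 0 0.4"
  grip_n: 60

```text
clock: 16.9
position: [0.4787, -0.0208, 0.0792]
ee_rot: [0.064, 3.141, -0.0]
force: [-0.9, -1.5, 5.0]
width: 0.442
gripper_force: 60.0
```

```bash
python3 go.py .4785 -.0208 .076 3.1; python3 -c "
from cell import arm;print(arm.observe()['ft_torque'])"
```

```text
clk 16.9 pos [ 0.4787 -0.0208  0.0792] yaw 3.101 zaxis [ 0. -0. -1.] F [-0.9 -1.5  5. ] w 40.7 g 60.0 q7 0.7
turn 0.001 then d [ 0.0002 -0.      0.0032]
[-0.11722588  0.01315951  0.02013929]
```

Force is 5 N, so the knob is home on the spring. Next I'll press to the stop.

Scaled: 0.001 m is 0.02.

>>> send_path:
  deltas: "0 0 0.02 0 0.4;0 0 0.02 0 0.4;0 0 0.02 0 0.4;0 0 0.02 0 0.4;0 0 0 0 0.4"
  grip_n: 60

```text
clock: 17.4
position: [0.4788, -0.0208, 0.0755]
ee_rot: [0.064, 3.14, -0.001]
force: [-2.3, -2.5, 9.2]
width: 0.44
gripper_force: 60.0
```

```bash
python3 go.py .4785 -.0208 .075 3.1
```

```text
clk 17.4 pos [ 0.4788 -0.0208  0.0755] yaw 3.101 zaxis [ 0.001 -0.    -1.   ] F [-2.3 -2.5  9.2] w 40.5 g 60.0 q7 0.7
turn 0.001 then d [ 0.0003 -0.0001  0.0005]
```

Scaled: 0.001 m is 0.02.

>>> send_path:
  deltas: "0 0 0.02 0 0.4;0 0 0.02 0 0.4;0 0 0 0 0.4;0 0 0 0 0.4"
  grip_n: 60

```text
clock: 17.8
position: [0.4793, -0.0206, 0.0749]
ee_rot: [0.064, 3.139, -0.002]
force: [-6.2, -3.6, 28.6]
width: 0.445
gripper_force: 60.0
```

```bash
python3 go.py .4785 -.0208 .075 3.1
```

```text
clk 17.8 pos [ 0.4793 -0.0206  0.0749] yaw 3.101 zaxis [ 0.002 -0.001 -1.   ] F [-6.2 -3.6 28.6] w 40.9 g 60.0 q7 0.69
turn 0.001 then d [ 0.0008 -0.0002 -0.0001]
```

Scaled: -0.0006 m is -0.012.

>>> send_path:
  deltas: "0 0 -0.012 0 0.4;0 0 0 0 0.4;0 0 0 0 0.4"
  grip_n: 60

```text
clock: 18.1
position: [0.4792, -0.0207, 0.0751]
ee_rot: [0.064, 3.139, -0.002]
force: [-5.5, -3.8, 23.2]
width: 0.446
gripper_force: 60.0
```

```bash
python3 - <<'E'
from m import *
cv2.imwrite("pics/f.png",np.hstack([cv2.resize(S["image"][150:220,300:370],None,fx=7,fy=7,interpolation=cv2.INTER_CUBIC)]))
s=arm.observe(); print(s["force"],s["ft_torque"],s["position"])
E
```

```text
[-4.95614217 -3.22102713 23.04168656] [-0.54586381  0.95396887 -0.03710378] [ 0.47914954 -0.02069205  0.07507588]
```

View pics/f.png

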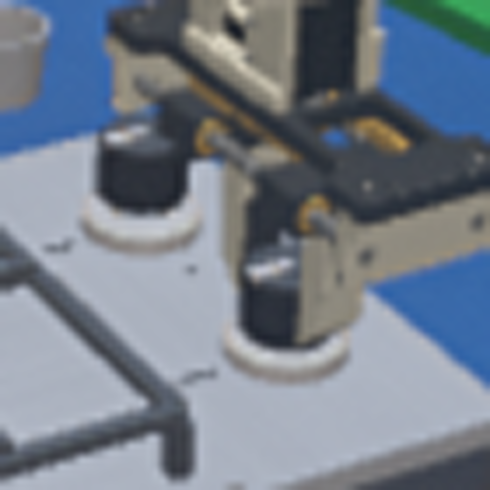

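The knob sits just above the bezel at about (275,300), its pointer (250–295, 270–255) parallel to the fitted knob's, and it is held at the stop with 23 N.

```bash
python3 -c "
from cell import arm;print(arm.sign_off())"
```

```text
the job is handed in; nothing more can be done
None
```

I handed the job in at about 18 s: the bezel is seated flange up, and the knob is home with its pointer toward off and held pressed at the stop with about 23 N. The final picture and forces agree with this, but no pass or fail came back and the tap's turn wasn't measured directly.

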